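# Pack the washed tube sleeves in their tray

### The arm

A 6-joint arm with a two-finger parallel gripper is mounted at the origin on a cart in front of the work surface, level with it; the furniture and walls round the work are solid. World frame = base frame: x ahead of the robot, y to its left, z up, the work surface at z = 0. Lengths are in m, angles in degrees, forces in N, time in s.
With the tool pointing down it reaches from about 0.325 to 0.9 m from the base axis. Payload 3.5 kg.
Tool frame: the origin (TCP) lies midway between the tips of the shut fingers; the grasp point (between the pads) lies 19 mm behind it (arm.tcp_to_grasp is the distance from the TCP to the grasp point, in m); z points along the fingers, y is the line along which they close (so a half turn about z gives the same grasp; the last joint's range is limited). The gripper opens to 85 mm and grips with 20 to 120 N. Pads are 22 mm wide; open, the fingers measure 114 mm over their backs; the gripper's body (76 mm by 85 mm) begins 54 mm behind the grasp point. The pads swing forward as they close: fully open they stand 13 mm farther back than shut.
Start: joints at [-73.591, 15.837, -1.513, 72.651, 0, 84.076], TCP at [0.237, -0.578, 0.231] pointing down, gripper open.
Joint ranges: [-178.77, 178.77], [-48.84, 107.48], [-61.69, 71.31], [-111.58, 123.2], [-90, 87.43], [-180, 180]. Speed limits (degrees/s): [147.25, 147.25, 180, 180, 180, 180].

### API

Orientations are given as a 3x3 rotation matrix whose columns are the frame's x, y, z axes.
In Python, from rig import monitor, grab_frame, camera_params, arm gives the robot as it stands. The module is installed in compiled form; this text tells all that it offers.
- The arm moves only by the tool servo_tool, never from a script. Its argument "motion" is a list of rows, each a list of 3 entries, a list of its own where there are three numbers: the shift along the tool's x, y, z in cm, then the turn about the tool's z in degrees, then the opening, from -1 (shut) to 1 (fully open). A call has 1 to 12 rows; each row is the pose to reach, as a shift and turn from the pose commanded when the call began, along the tool's axes at that moment; what a row does not reach only later rows make up. A row lasts 1/8 s, in which the tool goes at most 62.5 mm and 10.7 degrees, less where a joint would pass 70% of its speed; a pose out of reach is approached as far as the arm can. A call with a gripper value outside its range is refused whole. The fingers move at their own pace and stop on an object; the grip force is fixed at half the most. Time passes only in rows, so rows that repeat a pose let the fingers close. It gives the time, the measured TCP pose, the force, the opening and the grip force at its end, in the units of the state.
- monitor.get_obs(): the state, without advancing time (a new reading comes with each control period).
- grab_frame(name): name is "scene" or "top" or "wrist"; returns (picture, depth): 400x640x3 uint8, red, green, blue; 400x640 float32, m along the optical axis (not along the pixel's ray), 0 where there is no reading.
- camera_params(name): a dict with "K" (3x3 intrinsics, pixels), "camera_from_world" (4x4, takes a point from world to camera coordinates); the wrist camera has in their place "tool_from_camera" (4x4, takes a point from camera to tool coordinates, whose origin is the TCP and whose axes are the flange's). Camera axes: x right, y down, z forward; pixel columns grow to the right and rows downward; lengths in m; the calibration is good to about 2 mm. A picture is of the moment at which its call begins: read the wrist's pose just before it. camera_params takes no time and is no camera call.
- arm.finish_job(): hands the job in; it is judged then, once.
The state is a dict: "time_s": time; "joint_pos": joint angles; "qd": joint speeds; "joint_efforts": joint torques, N m; "eef_pos": TCP position; "orientation": TCP orientation; "wrist_force": force on the tool from outside, world axes, zero at the start; "wrist_torque": the same for the moment, N m; "grip_width": finger opening in m; "gripper_force": force on a finger pad.
Only numpy, scipy, OpenCV 4.12 (cv2) and the standard library are available. Lean on these libraries where they do the work, as an engineer would, in place of code of your own. Each camera call takes 0.05 s, during which the arm holds its last target. There are 200 camera calls.

### The job

Take the three washed flanged sleeves off the pegs of the drying rack and pack them in one straight row in the storage tray, alternately flange down, flange up, flange down, the first against the end wall, so that the flanges overlap and all three fit between the wall and the sprung block. They must all stand flat on the tray floor with the block's spring holding the row tight. Do not knock over or shift the bottles, the timer or the pot.

Things in the scene. Friction and masses are not known exactly. Their poses are not given: they have to be found in the camera images.
- sleeve_a: hat-shaped aluminium tube sleeve: flange 48 mm across, 6 mm thick, with a barrel standing out 12 mm, 25 mm across at the flange, evenly tapering to 22 mm; 18 mm long in all, 15 mm through bore, 45 g. Origin on the axis, 9 mm from either end; z from flange (z -9 to -3 mm) to barrel (-3 to +9). On a rack peg; two of the three show their barrel, one its flange, the other end on the panel
- sleeve_b: hat-shaped aluminium tube sleeve: flange 48 mm across, 6 mm thick, with a barrel standing out 12 mm, 25 mm across at the flange, evenly tapering to 22 mm; 18 mm long in all, 15 mm through bore, 45 g. Origin on the axis, 9 mm from either end; z from flange (z -9 to -3 mm) to barrel (-3 to +9). On a rack peg; two of the three show their barrel, one its flange, the other end on the panel
- sleeve_c: hat-shaped aluminium tube sleeve: flange 48 mm across, 6 mm thick, with a barrel standing out 12 mm, 25 mm across at the flange, evenly tapering to 22 mm; 18 mm long in all, 15 mm through bore, 45 g. Origin on the axis, 9 mm from either end; z from flange (z -9 to -3 mm) to barrel (-3 to +9). On a rack peg; two of the three show their barrel, one its flange, the other end on the panel
- rack: fixed drying rack: white panel 164 mm wide (y), 56 mm up its slope, on steel legs, leaning so that its three pegs point up and forward at 35 degrees from vertical, along (-0.574, 0, 0.819) of its frame. Pegs 12 mm thick, 14 mm long, 56 mm apart; feet on the panel face at x 6, y -56, 0, 56, z 48 mm. Sleeves hang 1.5 mm low on them. Origin: on the bench under the middle
- tray: fixed low grey tray, 64 (x) by 162 mm (y), origin on the bench under its middle, z up. Floor at z 7 mm. End wall at +y: inner face y = 75 mm, 14 mm above the floor. Long sides: rails 5 mm above the floor, inner faces x = +-27.5 mm. At -y the white sprung block. A row down, up, down has centres about 35.5 mm apart and is 119 mm long, 4 mm more than the gap from wall to resting block
- row_start (a point): middle of the foot of the tray's end wall: on the tray floor (z 7 mm), at x 0, y 75 mm of the tray's frame
- block_face (a point): middle of the foot of the block's face, at floor height; moves with the block. The block is 40 mm wide; its face is upright for 7 mm above the floor, then slopes away from the wall at 56 degrees from level up to 20 mm, so a flange pressed down on the slope drives the block back
- block (a joint): how far the sprung block is pushed back from rest, m: 0 to 0.011, towards the tray's -y; its spring pushes to the wall with 2 N at 0, rising 0.12 N a millimetre. About 0.0035 when the row is packed
- rinse_bottle: bystander: small white bottle, 40 mm across, 128 mm tall, stands behind the rack; origin under its middle
- dropper_bottle: bystander: slim white dropper bottle, 23 mm across, 82 mm tall, stands behind the rack; origin under its middle
- timer: bystander: white bench timer, 66 mm wide and tall, 24 mm deep, stands behind the tray; origin under its middle
- pot: bystander: white specimen pot with a yellow cap, 51 mm across, 62 mm tall, stands to the left of the rack; origin under its middle

How it is judged (in metres and radians):
At the end, for the whole second after the job is handed in: In one row from wall to block the sleeves stand flange down, up, down: each within 6 mm of the tray's middle line, 4 mm of its place in the tight row, 1.8 mm of flat on the floor, upright to 4 degrees, at rest and free; the row holds the block 1.5 to 6.5 mm back (((x of sleeve_a in the frame of tray between -0.006 and 0.006 m and y of sleeve_a in the frame of tray between 0.047 and 0.055 m and z of sleeve_a in the frame of tray between 0.0142 and 0.0178 m and angle between sleeve_a's own z axis and vertical below 0.07 rad and linear speed of sleeve_a below 0.01 m/s) or (x of sleeve_a in the frame of tray between -0.006 and 0.006 m and y of sleeve_a in the frame of tray between 0.0115 and 0.0195 m and z of sleeve_a in the frame of tray between 0.0142 and 0.0178 m and angle between sleeve_a's own z axis and vertical above 3.0716 rad and linear speed of sleeve_a below 0.01 m/s) or (x of sleeve_a in the frame of tray between -0.006 and 0.006 m and y of sleeve_a in the frame of tray between -0.024 and -0.016 m and z of sleeve_a in the frame of tray between 0.0142 and 0.0178 m and angle between sleeve_a's own z axis and vertical below 0.07 rad and linear speed of sleeve_a below 0.01 m/s)) and ((x of sleeve_b in the frame of tray between -0.006 and 0.006 m and y of sleeve_b in the frame of tray between 0.047 and 0.055 m and z of sleeve_b in the frame of tray between 0.0142 and 0.0178 m and angle between sleeve_b's own z axis and vertical below 0.07 rad and linear speed of sleeve_b below 0.01 m/s) or (x of sleeve_b in the frame of tray between -0.006 and 0.006 m and y of sleeve_b in the frame of tray between 0.0115 and 0.0195 m and z of sleeve_b in the frame of tray between 0.0142 and 0.0178 m and angle between sleeve_b's own z axis and vertical above 3.0716 rad and linear speed of sleeve_b below 0.01 m/s) or (x of sleeve_b in the frame of tray between -0.006 and 0.006 m and y of sleeve_b in the frame of tray between -0.024 and -0.016 m and z of sleeve_b in the frame of tray between 0.0142 and 0.0178 m and angle between sleeve_b's own z axis and vertical below 0.07 rad and linear speed of sleeve_b below 0.01 m/s)) and ((x of sleeve_c in the frame of tray between -0.006 and 0.006 m and y of sleeve_c in the frame of tray between 0.047 and 0.055 m and z of sleeve_c in the frame of tray between 0.0142 and 0.0178 m and angle between sleeve_c's own z axis and vertical below 0.07 rad and linear speed of sleeve_c below 0.01 m/s) or (x of sleeve_c in the frame of tray between -0.006 and 0.006 m and y of sleeve_c in the frame of tray between 0.0115 and 0.0195 m and z of sleeve_c in the frame of tray between 0.0142 and 0.0178 m and angle between sleeve_c's own z axis and vertical above 3.0716 rad and linear speed of sleeve_c below 0.01 m/s) or (x of sleeve_c in the frame of tray between -0.006 and 0.006 m and y of sleeve_c in the frame of tray between -0.024 and -0.016 m and z of sleeve_c in the frame of tray between 0.0142 and 0.0178 m and angle between sleeve_c's own z axis and vertical below 0.07 rad and linear speed of sleeve_c below 0.01 m/s)) and value of joint block between 0.0015 and 0.0065 m); the robot touches nothing.
It fails at once if the rinse bottle is shifted or knocked over (distance of rinse_bottle from where it was at the start of the episode above 0.02 m or angle between rinse_bottle's own z axis and vertical above 0.35 rad).
It fails at once if the dropper bottle is shifted or knocked over (distance of dropper_bottle from where it was at the start of the episode above 0.02 m or angle between dropper_bottle's own z axis and vertical above 0.35 rad).
It fails at once if the timer is shifted or knocked over (distance of timer from where it was at the start of the episode above 0.02 m or angle between timer's own z axis and vertical above 0.35 rad).
It fails at once if the specimen pot is shifted or knocked over (distance of pot from where it was at the start of the episode above 0.02 m or angle between pot's own z axis and vertical above 0.35 rad).
It also fails if it takes over 64 s, if anything falls off the work surface, if the arm or the gripper's body presses on something with over 40 N, if the wrist force passes 120 N, or if a joint passes its speed limit or range.

## Working session

There is one attempt and no reset: what is moved stays moved. The work goes in short steps, Python scripts to look and compute and a tool call to move; the robot and the scene stay as the last step left them, time stands still between calls to the robot, and variables do not carry over. Pictures are saved under pics/ and viewed, at most 12 in all, crops included, and the job is handed in when it is done.

Besides the shell and the picture viewer there is one more tool, called after "Request:" as name(argument=value, ...) on one line, values as JSON. servo_tool: Moves the arm, as the interface text tells. Its arguments: {"type":"object","properties":{"motion":{"type":"array","items":{"type":"array"}}},"required":["motion"]}

```bash
mkdir -p pics
python3 - <<'E'
from rig import monitor, grab_frame, camera_params, arm
import cv2, numpy as np
o=monitor.get_obs(); print(o)
ims=[]
for n in ("scene","top"):
    p,d=grab_frame(n); np.savez(f"{n}.npz",p=p,d=d)
    cv2.imwrite(f"pics/{n}.png",cv2.cvtColor(p,cv2.COLOR_RGB2BGR)); c=camera_params(n); print(n,c['K'],c['camera_from_world'])
print(camera_params("wrist"))
E
```

```text
{'time_s': 0.0, 'joint_pos': array([-7.35901348e+01,  1.58807267e+01, -1.59924158e+00,  7.26504733e+01,
       -1.05102243e-03,  8.40739022e+01]), 'qd': array([-6.27063601e-02,  3.31960951e-02,  1.65844855e-02,  7.57546385e-02,
        7.44167883e-02,  4.39940804e-05]), 'joint_efforts': array([ 2.59026729e-04, -4.45502651e+01,  2.95206642e+01,  1.63052097e-02,
       -1.03103187e-04,  3.70705147e-07]), 'eef_pos': array([ 0.23726729, -0.57735861,  0.23012145]), 'orientation': array([[ 9.24971426e-01,  3.80036084e-01, -6.60760094e-04],
       [ 3.80036597e-01, -9.24968885e-01,  2.17871158e-03],
       [ 2.16806488e-04, -2.26635897e-03, -9.99997408e-01]]), 'wrist_force': array([ 1.15568451, -0.16350909, -0.38856974]), 'wrist_torque': array([-0.0019714 ,  0.03531155,  0.03708476]), 'gripper_force': 0.0, 'grip_width': 0.08526576276459476}
scene [[426.64691056   0.         317.66217568]
 [  0.         426.64691056 194.0465048 ]
 [  0.           0.           1.        ]] [[-0.864816   -0.50150351 -0.02423868  0.6548581 ]
 [-0.18665744  0.3659463  -0.91172491  0.05296336]
 [ 0.46610329 -0.78
[... 242 characters left out ...]
0.01170353  0.31161123]
 [-0.98750602  0.00295876 -0.15755352  0.55067473]
 [ 0.15757725  0.01137947 -0.9874411   0.93803374]
 [ 0.          0.          0.          1.        ]]
{'K': array([[276.29583863,   0.        , 318.75367655],
       [  0.        , 276.29583863, 203.4020901 ],
       [  0.        ,   0.        ,   1.        ]]), 'tool_from_camera': array([[-2.04273734e-03, -9.52160832e-01, -3.05590538e-01,
         7.90307602e-02],
       [ 9.99997913e-01, -1.93776911e-03, -6.46830344e-04,
         7.34526983e-04],
       [ 2.37226122e-05, -3.05591222e-01,  9.52162804e-01,
        -1.40921689e-01],
       [ 0.00000000e+00,  0.00000000e+00,  0.00000000e+00,
         1.00000000e+00]])}
```

View pics/scene.png

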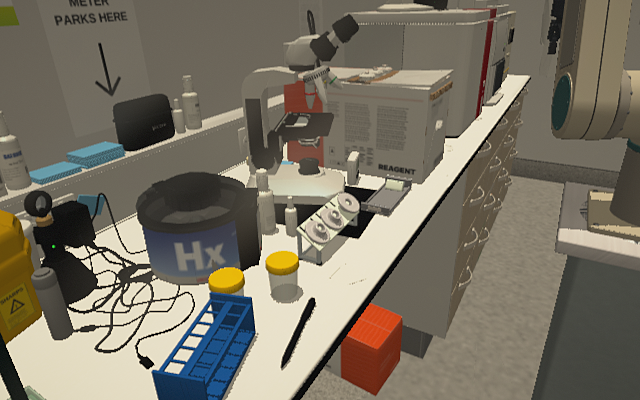

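View pics/top.png

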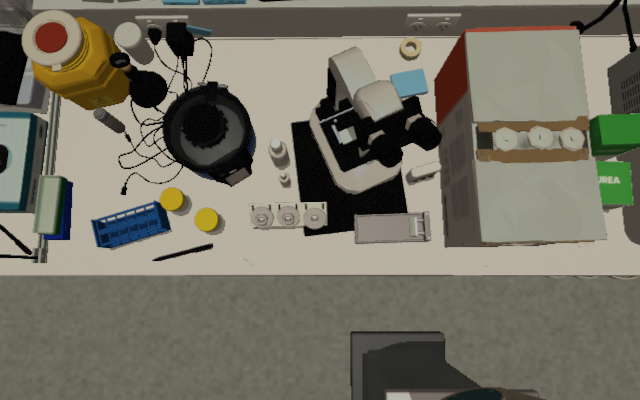

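The scene view shows the rack at about (328,225) and the tray at about (385,195). In the top view the rack is near (288,216), the tray near (392,228), the timer near (424,173), and the microscope lies beyond the tray. I'll zoom in on both.

```bash
cat > h.py <<'E'
import numpy as np, cv2
from rig import monitor, grab_frame, camera_params, arm
def cam(n,o=None):
    c=camera_params(n)
    if n!="wrist": W=np.linalg.inv(c['camera_from_world'])
    else:
        T=np.eye(4);T[:3,:3]=o['orientation'];T[:3,3]=o['eef_pos'];W=T@c['tool_from_camera']
    return c['K'],W
def ray(uv,z,K,W):
    uv=np.atleast_2d(np.asarray(uv,float)); d=np.c_[uv,np.ones(len(uv))]@np.linalg.inv(K).T@W[:3,:3].T
    return W[:3,3]+d*((z-W[2,3])/d[:,2])[:,None]
def cloud(d,K,W):
    v,u=np.mgrid[:400,:640]; p=np.stack([u,v,np.ones_like(u)],-1)@np.linalg.inv(K).T*d[...,None]
    return p@W[:3,:3].T+W[:3,3]
def crop(p,x0,x1,y0,y1,s,f):
    cv2.imwrite(f,cv2.cvtColor(cv2.resize(p[y0:y1,x0:x1],None,fx=s,fy=s,interpolation=cv2.INTER_CUBIC),cv2.COLOR_RGB2BGR))
E
python3 - <<'E'
from h import *
t=np.load("top.npz");p,d=t['p'],t['d']; K,W=cam("top"); P=cloud(d,K,W)
crop(p,240,440,120,250,4,"pics/topcrop.png")
for n,(u,v) in dict(pot=(206,218),rinse=(276,145),drop=(284,178),timer=(424,172),eye1=(388,150),eye2=(425,133),scope=(370,100),base=(350,180),blockc=(420,225),tray=(385,228),s1=(262,214),s2=(288,214),s3=(314,214)).items(): print(n,P[v,u].round(3))
print("tray corners z=.012",ray([(355,212),(355,243),(430,212),(430,243)],.012,K,W).round(3))
print("max z over x<0.62",np.nanmax(np.where((P[...,0]<.62)&(P[...,0]>.3)&(abs(P[...,1])<.35),P[...,2],0)))
E
```

```text
pot [0.508 0.536 0.065]
rinse [0.646 0.385 0.131]
drop [0.593 0.373 0.064]
timer [0.605 0.077 0.065]
eye1 [0.566 0.202 0.388]
eye2 [0.59  0.149 0.389]
scope [0.653 0.222 0.354]
base [0.592 0.232 0.043]
blockc [0.498 0.077 0.008]
tray [0.492 0.154 0.009]
s1 [0.516 0.419 0.066]
s2 [0.516 0.364 0.065]
s3 [0.515 0.31  0.072]
tray corners z=.012 [[0.527 0.22  0.012]
 [0.459 0.221 0.012]
 [0.526 0.055 0.012]
 [0.458 0.058 0.012]]
max z over x<0.62 1.0166607522487745
```

View pics/topcrop.png

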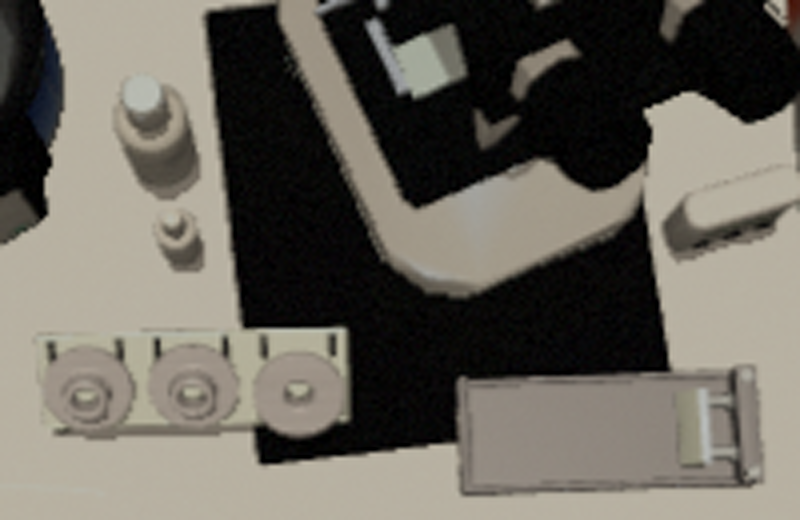

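The two barrel-up sleeves are at y≈0.42 and 0.36. The flange-up one is at y≈0.31. The tray's end wall is at its left end and the block at its right end.

Run:
```python
from h import *
t=np.load("top.npz");d=t['d']; K,W=cam("top"); P=cloud(d,K,W).reshape(-1,3)
P=P[(d.ravel()>0)]
for n,y0,y1,z0 in (("box",-.5,.05,.05),("box hi",-.5,.05,.15),("scope",.1,.3,.3),("scope lo",.1,.35,.06),("z",-.5,.5,.12)):
    q=P[(P[:,1]>y0)&(P[:,1]<y1)&(P[:,2]>z0)&(P[:,2]<.6)&(P[:,0]>.3)]
    print(n,q[:,0].min().round(3),np.percentile(q[:,0],1).round(3),q.max(0).round(3))
```

```text
box 0.444 0.45 [0.96  0.05  0.259]
box hi 0.444 0.449 [0.915 0.034 0.259]
scope 0.546 0.551 [0.699 0.249 0.392]
scope lo 0.502 0.515 [0.962 0.35  0.392]
z 0.444 0.45 [0.963 0.5   0.392]
```

Request:
servo_tool(motion=[[[7,-10,-0.5],-10,1],[[11,-15,-1],-21,1],[[15,-20,-1.5],-32,1],[[19,-25,-2],-42,1],[[22,-30,-2],-53,1],[[26,-35,-2],-64,1],[[29.5,-39.5,-2],-74,1],[[33,-44,-2],-85,1],[[37,-49.5,-2],-96,1],[[42,-56,0],-106,1],[[47,-63,2],-117,1],[[52.8,-70,3],-127,1]])

```text
time_s: 1.6
eef_pos: [0.4247, 0.1469, 0.2206]
orientation: [[-0.863, 0.504, 0.0], [0.504, 0.863, -0.0], [-0.0, -0.0, -1.0]]
wrist_force: [1.1, -0.8, 0.1]
grip_width: 0.0851
gripper_force: 0.0
```

Request:
servo_tool(motion=[[[0,0,1],-10.6,1],[[0,0,3],-21,1],[[0,0,5],-30.7,1],[[0,0,5],-30.7,1],[[0,0,5],-30.7,1]])

```text
time_s: 2.22
eef_pos: [0.4252, 0.1448, 0.1716]
orientation: [[-1.0, 0.002, 0.0], [0.002, 1.0, 0.0], [-0.0, 0.0, -1.0]]
wrist_force: [0.3, -0.2, -0.2]
grip_width: 0.0855
gripper_force: 0.0
```

Run:
```python
from h import *
o=monitor.get_obs(); print(o['time_s'],o['eef_pos'].round(4),o['orientation'].round(3).tolist(),o['joint_pos'].round(1))
p,d=grab_frame("wrist"); np.savez("w1.npz",p=p,d=d,R=o['orientation'],t=o['eef_pos'])
crop(p,0,640,0,400,1.25,"pics/w1.png")
```

```text
2.225 [0.4252 0.1448 0.1716] [[-1.0, 0.002, 0.0], [0.002, 1.0, 0.0], [-0.0, 0.0, -1.0]] [ 10.6   0.3 -27.1  62.6   0.   10.7]
```

View pics/w1.png

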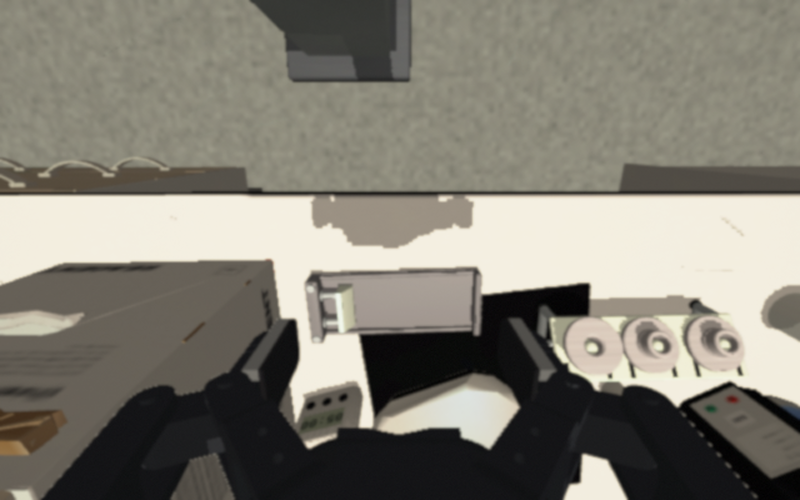

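The wrist view shows the tray at (310–480, 268–340), the rack with its three sleeves at (592,346), (652,345) and (716,342), and the open fingers below them. Next I'll measure the tray from the depth cloud.

Run:
```python
from h import *
w=np.load("w1.npz"); o=dict(orientation=w['R'],eef_pos=w['t']); K,W=cam("wrist",o); P=cloud(w['d'],K,W)
t=np.load("top.npz"); K2,W2=cam("top"); P2=cloud(t['d'],K2,W2)
for nm,Q in (("wrist",P),("top",P2)):
    Q=Q.reshape(-1,3); Q=Q[(Q[:,0]>.44)&(Q[:,0]<.55)&(Q[:,1]>.03)&(Q[:,1]<.24)&(Q[:,2]<.05)]
    b=Q[(Q[:,1]>.23)|(Q[:,0]<.455)]; print(nm,"bench z",np.median(b[:,2]).round(4))
    z0=np.median(b[:,2]); q=Q[Q[:,2]>z0+.0045]; q=q[(q[:,1]<.235)&(q[:,0]<.54)]
    # tray blob
    print(" n",len(q)," rect",cv2.minAreaRect(q[:,:2].astype(np.float32)*1000))
    f=q[(q[:,1]>.12)&(q[:,1]<.2)&(q[:,2]<z0+.01)]; print(" floor z",np.median(f[:,2]).round(4))
    for y in (.10,.13,.16,.19,.205):
        s=q[abs(q[:,1]-y)<.006]; print("  y",y,"x range",np.percentile(s[:,0],[1,99]).round(4))
    for x in (.475,.49,.51):
        s=q[abs(q[:,0]-x)<.006]; print("  x",x,"y max",s[:,1].max().round(4), "wall top pts y",[s[s[:,2]>z0+.016][:,1][s[s[:,2]>z0+.016][:,1]>.17].min().round(4) if (s[s[:,2]>z0+.016][:,1]>.17).any() else None])
    h=q[(q[:,2]>z0+.018)]; print(" high y hist",np.histogram(h[:,1],bins=np.arange(.05,.24,.005))[0])
```

```text
wrist bench z -0.0015
 n 6955  rect ((494.8821105957031, 140.2352752685547), (64.67896270751953, 163.10679626464844), 1.726975679397583)
 floor z 0.0055
  y 0.1 x range [0.4649 0.5266]
  y 0.13 x range [0.4639 0.5266]
  y 0.16 x range [0.463  0.5253]
  y 0.19 x range [0.4619 0.524 ]
  y 0.205 x range [0.4616 0.5242]
  x 0.475 y max 0.2196 wall top pts y [np.float64(0.2142)]
  x 0.49 y max 0.2218 wall top pts y [np.float64(0.2144)]
  x 0.51 y max 0.2209 wall top pts y [np.float64(0.2152)]
 high y hist [  0  34 211 239 158  35  34  96 169  77   0   0   0   0   0   0   0   0
   0   0   0   0   0   0   0   0   0   0   0   0   0   0  26 207  22   0
   0]
top bench z 0.0008
 n 2056  rect ((491.9789733886719, 134.38787841796875), (189.65679931640625, 91.96199798583984), 88.24229431152344)
 floor z 0.0079
  y 0.1 x range [0.4628 0.5242]
  y 0.13 x range [0.4627 0.5242]
  y 0.16 x range [0.4608 0.5307]
  y 0.19 x range [0.4606 0.5248]
  y 0.205 x range [0.4589 0.5223]
  x 0.475 y max 0.2233 wall top pts y [np.float64(0.2169)]
  x 0.49 y max 0.2235 wall top pts y [np.float64(0.2168)]
  x 0.51 y max 0.2242 wall top pts y [np.float64(0.2187)]
 high y hist [ 0  0 44 76 67  9  7 11 47 47  0  0  0  0  0  0  0  0  0  0  0  0  0  0
  0  0  0  0  0  0  0  0  0 39 38  0  0]
```

Request:
servo_tool(motion=[[[-3,6,0],0,1],[[-3,12,0],0,1],[[-3,18,0],0,1],[[-2,22,1],0,1],[[-2,22,2],0,1],[[-2,22,2],0,-0.2],[[-2,22,2],0,-0.2]])

```text
time_s: 3.15
eef_pos: [0.4454, 0.3639, 0.1517]
orientation: [[-1.0, 0.001, 0.0], [0.001, 1.0, -0.0], [-0.0, -0.0, -1.0]]
wrist_force: [0.4, -0.2, -0.7]
grip_width: 0.0514
gripper_force: 0.0
```

Run:
```python
from h import *
o=monitor.get_obs(); print(o['time_s'],o['eef_pos'].round(4),o['orientation'].round(3).tolist(),o['joint_pos'].round(1),o['grip_width'])
p,d=grab_frame("wrist"); np.savez("w2.npz",p=p,d=d,R=o['orientation'],t=o['eef_pos'])
crop(p,200,440,200,400,3,"pics/w2.png")
```

```text
3.15 [0.4454 0.3639 0.1517] [[-1.0, 0.001, 0.0], [0.001, 1.0, -0.0], [-0.0, -0.0, -1.0]] [ 32.8  13.9 -14.   62.   -0.   32.9] 0.05139721292795045
```

View pics/w2.png

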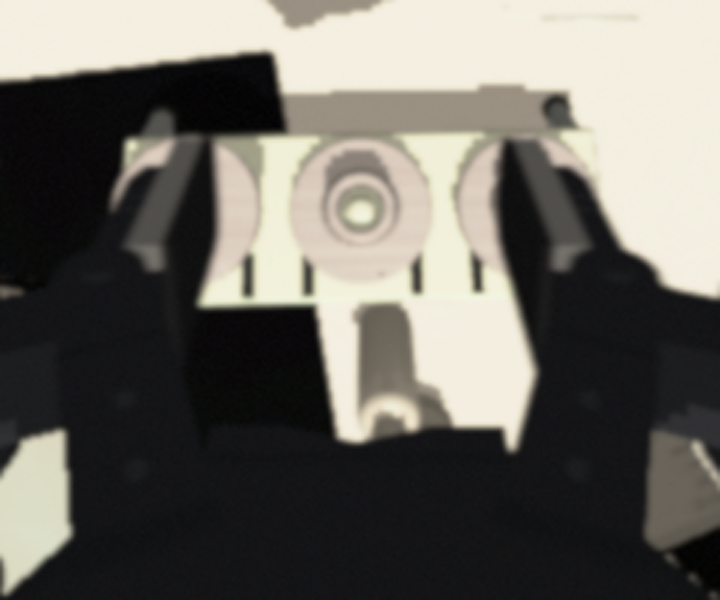

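The middle sleeve's barrel end sits at crop (362,207), between the fingers, with the neighbouring sleeves partly hidden behind them. I'll fit the rack's panel plane and locate the sleeves from the clouds.

Run:
```python
from h import *
for f,n in (("w2.npz","wrist"),("top.npz","top"),("w1.npz","wrist")):
    w=np.load(f); K,W=cam(n,dict(orientation=w['R'],eef_pos=w['t']) if n=="wrist" else None); P=cloud(w['d'],K,W)
    m=(w['d']>0)&(P[...,0]>.46)&(P[...,0]<.57)&(P[...,1]>.27)&(P[...,1]<.46)&(P[...,2]>.02)&(P[...,2]<.09)
    q=P[m]
    # panel+flange plane: initial nominal, offsets
    a=np.array([-.574,0,.819]); h=q@a
    hist,e=np.histogram(h,bins=np.arange(h.min(),h.max(),.001)); print(f,"h hist",[(round(float(x),3),int(c)) for x,c in zip(e,hist) if c>15])
    np.save("q_"+f[:-4],q)
```

```text
w2.npz h hist [(-0.263, 121), (-0.262, 629), (-0.261, 1240), (-0.26, 654), (-0.259, 126), (-0.257, 27), (-0.256, 362), (-0.255, 874), (-0.254, 543), (-0.253, 104), (-0.25, 24), (-0.249, 22), (-0.248, 57), (-0.247, 40), (-0.246, 30), (-0.245, 87), (-0.244, 330), (-0.243, 340), (-0.242, 65)]
top.npz h hist [(-0.261, 16), (-0.26, 45), (-0.259, 94), (-0.258, 145), (-0.257, 158), (-0.256, 155), (-0.255, 77), (-0.254, 61), (-0.253, 51), (-0.252, 94), (-0.251, 128), (-0.25, 117), (-0.249, 90), (-0.248, 40), (-0.247, 16), (-0.246, 22), (-0.245, 23), (-0.244, 25), (-0.243, 35), (-0.242, 60), (-0.241, 82), (-0.24, 119), (-0.239, 102), (-0.238, 71), (-0.237, 18)]
w1.npz h hist [(-0.264, 57), (-0.263, 272), (-0.262, 703), (-0.261, 893), (-0.26, 456), (-0.259, 103), (-0.258, 55), (-0.257, 122), (-0.256, 494), (-0.255, 906), (-0.254, 536), (-0.253, 147), (-0.252, 59), (-0.251, 72), (-0.25, 88), (-0.249, 117), (-0.248, 160), (-0.247, 150), (-0.246, 146), (-0.245, 405), (-0.244, 903), (-0.243, 586), (-0.242, 114)]
```

Run:
```python
from h import *
a=np.array([-.574,0,.819]); s=np.array([.819,0,.574])
for f,p0 in (("w2",-.2605),("w1",-.261),("top",-.2565)):
    q=np.load(f"q_{f}.npy"); h=q@a; pan=q[abs(h-p0)<.002]
    c=pan.mean(0); n=np.linalg.svd(pan-c,full_matrices=0)[2][2]; n*=np.sign(n[2]); print(f,"panel n",n.round(3),"tilt",np.degrees(np.arccos(n[2])).round(1),"yaw",np.degrees(np.arctan2(-n[1],-n[0])).round(1))
    hh=(q-c)@n
    print("  panel y range",np.percentile(pan[:,1],[.3,99.7]).round(4))
    for y0 in (.31,.364,.419):
        for nm,l in (("flange",6),("end",18)):
            k=(abs(hh*1000-l)<2)&(abs(q[:,1]-y0)<.028); Q=q[k]
            if len(Q)<40: continue
            uv=np.c_[Q[:,1],Q@s].astype(np.float32)*1000
            # trim isolated points then enclosing circle
            (cy,cs),r=cv2.minEnclosingCircle(uv)
            # centre 3D at that layer
            hv=np.median(Q@a); C=cs/1000*s+hv*a; print("  ",y0,nm,len(Q),"r",round(r,1),"C",[round(float(C[0]),4),round(cy/1000,4),round(float(C[2]),4)])
```

```text
w2 panel n [-0.575 -0.011  0.818] tilt 35.1 yaw 1.1
  panel y range [0.2834 0.4449]
   0.31 end 581 r 24.2 C [0.509, 0.3078, 0.0603]
   0.364 flange 1361 r 24.0 C [0.5148, 0.3639, 0.0505]
   0.364 end 239 r 11.2 C [0.5081, 0.3638, 0.0602]
   0.419 flange 533 r 23.9 C [0.5137, 0.4197, 0.0504]
w1 panel n [-0.575 -0.01   0.818] tilt 35.1 yaw 1.0
  panel y range [0.2819 0.4451]
   0.31 end 1545 r 24.5 C [0.5099, 0.3076, 0.0606]
   0.364 flange 1078 r 24.6 C [0.5154, 0.3636, 0.0506]
   0.364 end 233 r 12.0 C [0.5087, 0.3634, 0.0604]
   0.419 flange 1045 r 24.8 C [0.5144, 0.4195, 0.0508]
   0.419 end 245 r 12.0 C [0.5072, 0.4194, 0.0599]
top panel n [-0.571 -0.006  0.821] tilt 34.8 yaw 0.6
  panel y range [0.2845 0.4476]
   0.31 end 248 r 24.3 C [0.5075, 0.3098, 0.0632]
   0.364 flange 219 r 24.7 C [0.513, 0.3661, 0.0532]
   0.364 end 40 r 11.6 C [0.5064, 0.3663, 0.0631]
   0.419 flange 211 r 24.4 C [0.5119, 0.422, 0.0533]
   0.419 end 50 r 11.3 C [0.5051, 0.4214, 0.0624]
```

Request:
servo_tool(motion=[[[-3,3,2],0,-0.06],[[-5.9,5.65,5],0,-0.06],[[-5.9,5.65,7.5],0,-0.06],[[-5.9,5.65,8.8],0,-0.06],[[-5.9,5.65,9.6],0,-0.06],[[-5.9,5.65,9.6],0,-0.06],[[-5.9,5.65,9.6],0,-1],[[-5.9,5.65,9.6],0,-1],[[-5.9,5.65,9.6],0,-1],[[-5.9,5.65,9.6],0,-1]])

```text
time_s: 4.45
eef_pos: [0.5045, 0.4217, 0.0568]
orientation: [[-1.0, -0.001, 0.002], [-0.001, 1.0, 0.001], [-0.002, 0.001, -1.0]]
wrist_force: [-0.8, -1.2, 6.9]
grip_width: 0.0195
gripper_force: 58.5
```

Request:
servo_tool(motion=[[[0.6,0,-0.8],0,-1],[[1.2,0,-1.7],0,-1],[[2,0,-2.9],0,-1],[[4,0,-6],0,-1],[[4,0,-8],0,-1],[[4,0,-8],0,-1]])

```text
time_s: 5.2
eef_pos: [0.4644, 0.4226, 0.1377]
orientation: [[-1.0, -0.001, 0.003], [-0.001, 1.0, 0.003], [-0.003, 0.003, -1.0]]
wrist_force: [1.0, 1.1, -0.7]
grip_width: 0.0191
gripper_force: 58.2
```

Run:
```python
from h import *
o=monitor.get_obs(); print(o['time_s'],o['eef_pos'].round(4),o['grip_width'],o['gripper_force'])
p,d=grab_frame("wrist"); np.savez("w3.npz",p=p,d=d,R=o['orientation'],t=o['eef_pos'])
p2,_=grab_frame("scene")
a=cv2.resize(p[220:400,220:420],None,fx=2.2,fy=2.2); b=cv2.resize(p2[120:280,230:400],None,fx=2,fy=2)
im=np.zeros((400,800,3),np.uint8); im[:a.shape[0],:a.shape[1]]=a; im[:b.shape[0],450:450+b.shape[1]]=b[:400]
cv2.imwrite("pics/w3.png",im[...,::-1])
```

```text
5.2 [0.4644 0.4226 0.1377] 0.019072952141216595 58.17454917487339
```

View pics/w3.png

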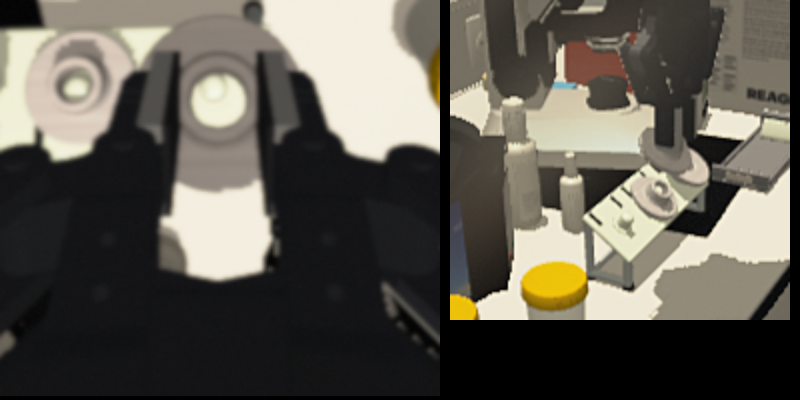

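The sleeve came off the peg and is held by the barrel between the fingers, at (218,100) in the wrist half. The rack's left peg is bare in the scene half.

```bash
cat >> h.py <<'E'
def held(f,zr,lo=-.03):
    """tool-frame plane + centre of the held flange; points within 24 mm of axis"""
    w=np.load(f); c=camera_params("wrist"); P=cloud(w['d'],c['K'],c['tool_from_camera'])
    m=(w['d']>0)&(P[...,2]>zr[0])&(P[...,2]<zr[1])&(abs(P[...,0])<.04)&(abs(P[...,1])<.026)
    u=np.mgrid[:400,:640][1]
    col=w['p'].astype(int).sum(2)>230
    return P,m&col
E
python3 - <<'E'
from h import *
P,m=held("w3.npz",(-.03,.035)); q=P[m]
rng=np.random.default_rng(0); best=None
for i in range(400):
    s=q[rng.choice(len(q),3,False)]; n=np.cross(s[1]-s[0],s[2]-s[0]); l=np.linalg.norm(n)
    if l<1e-6: continue
    n/=l; k=abs((q-s[0])@n)<.001
    if best is None or k.sum()>best.sum(): best=k
Q=q[best]; c=Q.mean(0); n=np.linalg.svd(Q-c,full_matrices=0)[2][2]; n*=-np.sign(n[2])
e=np.array([0,1,0])-n*n[1]; e/=np.linalg.norm(e); f=np.cross(n,e)
(cx,cy),r=cv2.minEnclosingCircle((np.c_[(Q-c)@e,(Q-c)@f]*1000).astype(np.float32))
print(len(Q),"n",n.round(3),"tilt",np.degrees(np.arccos(-n[2])).round(1),"centre tool mm",((c*1000)+cx*e+cy*f).round(1),r)
E
```

```text
1430 n [ 0.575 -0.016 -0.818] tilt 35.1 centre tool mm [-8.9 -0.7  6.5] 24.015565872192383
```

Request:
servo_tool(motion=[[[-1,-4,0],-10,-1],[[-2,-8,0],-20,-1],[[-2.8,-12,0],-30,-1],[[-2.8,-16,1],-40,-1],[[-2.8,-20,2],-50,-1],[[-2.8,-23,4],-60,-1],[[-2.8,-24,5],-70,-1],[[-2.8,-24,6],-80,-1],[[-2.8,-24,7],-90,-1],[[-2.8,-24,9.2],-91.7,-1],[[-2.8,-24,9.2],-91.7,-1],[[-2.8,-24,9.2],-91.7,-1]])

```text
time_s: 6.8
eef_pos: [0.4916, 0.1813, 0.0429]
orientation: [[0.03, -1.0, -0.001], [-1.0, -0.03, -0.0], [0.0, 0.001, -1.0]]
wrist_force: [-0.5, -0.1, -0.7]
grip_width: 0.0193
gripper_force: 58.2
```

Request:
servo_tool(motion=[[[0,-0.1,1],0,-1],[[0,-0.1,1.3],0,-1],[[0,-0.1,1.5],0,-1],[[0,-0.1,1.7],0,-1],[[0,-0.1,1.9],0,-1],[[0,-0.1,2.1],0,-1],[[0,-0.1,2.2],0,-1],[[0,-0.1,2.2],0,-1]])

```text
time_s: 7.8
eef_pos: [0.4957, 0.185, 0.0247]
orientation: [[0.032, -0.999, 0.005], [-0.999, -0.032, 0.008], [-0.008, -0.005, -1.0]]
wrist_force: [-3.7, 7.1, 15.5]
grip_width: 0.0194
gripper_force: 58.8
```

Request:
servo_tool(motion=[[[0,0,0],0,-0.5],[[0,0,0],0,-0.1],[[0,0,0],0,-0.1],[[0,0,-0.3],0,-0.1]])

```text
time_s: 8.3
eef_pos: [0.4921, 0.181, 0.0235]
orientation: [[0.03, -1.0, -0.002], [-1.0, -0.03, -0.001], [0.001, 0.002, -1.0]]
wrist_force: [0.4, 0.2, -1.3]
grip_width: 0.0383
gripper_force: 0.0
```

```bash
cat >> h.py <<'E'
def tops(f,R=None):
    """heights/centres of flat layers in the tray region, world mm (wrist picture)"""
    w=np.load(f); K,W=cam("wrist",dict(orientation=w['R'],eef_pos=w['t'])); P=cloud(w['d'],K,W)
    m=(w['d']>0)&(P[...,0]>.45)&(P[...,0]<.535)&(P[...,1]>.05)&(P[...,1]<.23)&(P[...,2]<.06)&(P[...,2]>-.01)&(w['p'].astype(int).sum(2)>230)
    return P,m
def snap(f):
    o=monitor.get_obs(); p,d=grab_frame("wrist"); np.savez(f,p=p,d=d,R=o['orientation'],t=o['eef_pos']); print(o['time_s'],o['eef_pos'].round(4),o['grip_width'].round(4),o['wrist_force'].round(1)); return p,d
E
python3 - <<'E'
from h import *
p,d=snap("w4.npz"); crop(p,160,480,180,400,2.4,"pics/w4.png")
P,m=tops("w4.npz"); q=P[m]
print(np.histogram(q[:,2],bins=np.arange(-.004,.036,.002)))
E
```

```text
Traceback (most recent call last):
  File "h.py", line 30, in snap
    o=monitor.get_obs(); p,d=grab_frame("wrist"); np.savez(f,p=p,d=d,R=o['orientation'],t=o['eef_pos']); print(o['time_s'],o['eef_pos'].round(4),o['grip_width'].round(4),o['wrist_force'].round(1)); return p,d
                                                                                                                                                 ^^^^^^^^^^^^^^^^^^^^^
AttributeError: 'float' object has no attribute 'round'
```

```bash
sed -i "s/o\['grip_width'\].round(4)/o['grip_width']/" h.py
python3 - <<'E'
from h import *
P,m=tops("w4.npz"); q=P[m]
print(np.histogram(q[:,2],bins=np.arange(-.004,.036,.002))[0])
for lo,hi in ((.0095,.0145),(.0205,.0265)):
    k=(q[:,2]>lo)&(q[:,2]<hi)&(q[:,1]>.14)&(q[:,1]<.215)&(q[:,0]>.467)&(q[:,0]<.519); Q=q[k]
    print(lo,len(Q),Q.min(0).round(4),Q.max(0).round(4),"median z",np.median(Q[:,2]).round(4),cv2.minEnclosingCircle((Q[:,:2]*1000).astype(np.float32)))
w=np.load("w4.npz");crop(w['p'],160,480,180,400,2.4,"pics/w4.png")
E
```

```text
[ 1979  4179    46   205 12214  2665  1313  3642   688   377   842  1239
   529  1095  3970  1106    30    10     3]
0.0095 2682 [0.4722 0.164  0.0095] [0.5178 0.2118 0.0145] median z 0.0114 ((495.9223327636719, 188.3624725341797), 24.38567352294922)
0.0205 698 [0.4739 0.1705 0.0205] [0.5175 0.2148 0.0265] median z 0.0231 ((498.7598571777344, 189.0567626953125), 26.31606674194336)
```

View pics/w4.png

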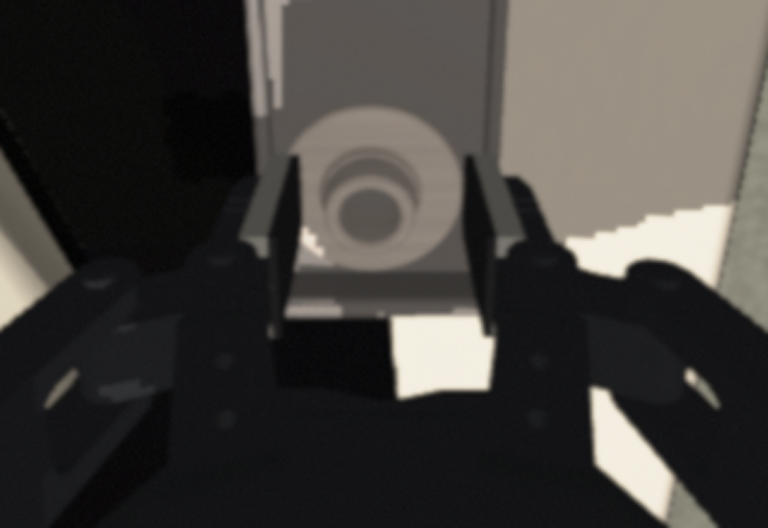

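The sleeve is standing flat, about 2 mm off centre and a few mm from the wall. I'll regrip it centrally and push it to the wall.

Request:
servo_tool(motion=[[[-0.8,0,0],0,-0.1],[[-0.8,0,0.4],0,-0.1],[[-0.8,0,0.8],0,-0.1],[[-0.8,0,0.8],0,-1],[[-0.8,0,0.8],0,-1],[[-0.8,0,0.8],0,-1],[[-1.0,0,0.8],0,-1],[[-1.2,0,0.8],0,-1],[[-1.4,0,0.8],0,-1],[[-1.4,0,0.8],0,-1]])

```text
time_s: 9.6
eef_pos: [0.4927, 0.193, 0.0163]
orientation: [[0.029, -1.0, 0.0], [-1.0, -0.029, -0.007], [0.007, -0.0, -1.0]]
wrist_force: [-0.2, -8.0, 2.3]
grip_width: 0.0202
gripper_force: 58.7
```

Request:
servo_tool(motion=[[[0.2,0,0],0,-0.4],[[0.2,0,0],0,0],[[0.2,0,0],0,0],[[0.2,0,-3],0,0],[[1,0,-8],0,0.24],[[1,0,-9],0,0.24],[[1,0,-9],0,0.24]])

```text
time_s: 10.48
eef_pos: [0.4935, 0.1858, 0.1069]
orientation: [[0.03, -1.0, 0.002], [-1.0, -0.03, 0.001], [-0.001, -0.002, -1.0]]
wrist_force: [0.1, 1.0, -0.5]
grip_width: 0.0534
gripper_force: 0.0
```

Run:
```python
from h import *
snap("w5.npz"); P,m=tops("w5.npz"); q=P[m]
h=np.histogram(q[:,2],bins=np.arange(-.004,.036,.001)); print([(round(float(e),3),int(c)) for e,c in zip(h[1],h[0]) if c>60])
w=np.load("w5.npz"); 
for lo,hi in ((.0095,.0145),):
    k=(q[:,2]>lo)&(q[:,2]<hi)&(q[:,1]>.14)&(q[:,1]<.2145)&(q[:,0]>.468)&(q[:,0]<.518); Q=q[k]
    print(len(Q),Q[:,:2].min(0).round(4),Q[:,:2].max(0).round(4))
# rail inner edges: floor extents at y=.14, wall inner: floor max y
f=q[(q[:,2]<.0085)&(q[:,2]>.003)]
for y in (.10,.12,.14,.15):
    s=f[abs(f[:,1]-y)<.003]; s=s[(s[:,0]>.46)&(s[:,0]<.528)]; print(y,len(s),np.percentile(s[:,0],[2,98]).round(4))
s=q[(q[:,2]>.0165)&(q[:,2]<.024)&(q[:,1]>.205)]; print("wall top",len(s),np.percentile(s[:,1],[1,50,99]).round(4),np.median(s[:,2]))
s=q[(q[:,2]>.009)&(q[:,1]<.13)&(q[:,1]>.06)&(abs(q[:,0]-.497)<.012)]; print("block: y max",np.percentile(s[:,1],[50,99]).round(4))
```

```text
10.475 [0.4935 0.1858 0.1069] 0.05342767313498063 [ 0.1  1.  -0.5]
[(-0.004, 109), (-0.003, 1140), (-0.002, 1901), (-0.001, 581), (0.003, 148), (0.004, 1995), (0.005, 3883), (0.006, 1246), (0.007, 133), (0.008, 154), (0.009, 540), (0.01, 1034), (0.011, 944), (0.012, 318), (0.013, 92), (0.014, 80), (0.015, 74), (0.016, 139), (0.017, 229), (0.018, 315), (0.019, 289), (0.02, 137), (0.021, 98), (0.022, 168), (0.023, 299), (0.024, 584), (0.025, 866), (0.026, 342), (0.027, 71)]
1497 [0.4681 0.1461] [0.5172 0.2144]
0.1 279 [0.4697 0.5243]
0.12 476 [0.4693 0.5229]
0.14 446 [0.4688 0.5221]
0.15 429 [0.4689 0.5222]
wall top 360 [0.2153 0.2179 0.2214] 0.01914810364962885
block: y max [0.0732 0.1005]
```

Request:
servo_tool(motion=[[[-3,0,-1],10.5,0.24],[[-6,0,-1],21,0.24],[[-9,-0.5,-1],31.5,0.24],[[-12,-1,-1],42,0.24],[[-12.4,-1.5,-1],52,0.24],[[-12.4,-1.5,-1],62,0.24],[[-12.4,-1.5,-0.5],72,0.24],[[-12.4,-1.5,0],82,0.24],[[-12.4,-1.5,0.5],91,0.24],[[-12.4,-1.5,0.7],91,0.24],[[-12.4,-1.5,0.7],91,0.24]])

```text
time_s: 11.9
eef_pos: [0.5031, 0.3095, 0.0977]
orientation: [[-1.0, -0.015, -0.002], [-0.015, 1.0, -0.001], [0.002, -0.001, -1.0]]
wrist_force: [0.5, 0.0, -0.1]
grip_width: 0.0528
gripper_force: 0.0
```

Request:
servo_tool(motion=[[[-0.2,0,2],0,0.24],[[-0.2,0,3.5],0,0.24],[[-0.2,0,4.1],0,0.24],[[-0.2,0,4.5],0,0.24],[[-0.2,0,4.5],0,0.24],[[-0.2,0,4.5],0,-1],[[-0.2,0,4.5],0,-1],[[-0.2,0,4.5],0,-1],[[-0.2,0,4.5],0,-1]])

```text
time_s: 13.02
eef_pos: [0.5063, 0.3097, 0.0551]
orientation: [[-1.0, -0.013, 0.001], [-0.013, 1.0, -0.0], [-0.001, -0.0, -1.0]]
wrist_force: [-2.3, -2.4, 5.9]
grip_width: 0.0441
gripper_force: 60.6
```

Request:
servo_tool(motion=[[[0.6,0,-0.8],0,-1],[[1.2,0,-1.7],0,-1],[[2,0,-2.9],0,-1],[[4,0,-6],0,-1],[[4,0,-8],0,-1],[[4,0,-8],0,-1]])

```text
time_s: 13.78
eef_pos: [0.4671, 0.3103, 0.1366]
orientation: [[-1.0, -0.013, 0.004], [-0.013, 1.0, 0.002], [-0.004, 0.002, -1.0]]
wrist_force: [0.2, -0.3, -0.6]
grip_width: 0.0448
gripper_force: 61.3
```

```bash
cat >> h.py <<'E'
def fitheld(f,zr=(-.03,.035)):
    P,m=held(f,zr); q=P[m]; rng=np.random.default_rng(0); best=None
    for i in range(400):
        s=q[rng.choice(len(q),3,False)]; n=np.cross(s[1]-s[0],s[2]-s[0]); l=np.linalg.norm(n)
        if l<1e-6: continue
        n/=l; k=abs((q-s[0])@n)<.001
        if best is None or k.sum()>best.sum(): best=k
    Q=q[best]; c=Q.mean(0); n=np.linalg.svd(Q-c,full_matrices=0)[2][2]; n*=-np.sign(n[2])
    e=np.array([0,1,0])-n*n[1]; e/=np.linalg.norm(e); g=np.cross(n,e)
    (cx,cy),r=cv2.minEnclosingCircle((np.c_[(Q-c)@e,(Q-c)@g]*1000).astype(np.float32))
    print(len(Q),"n",n.round(3),"tilt",np.degrees(np.arccos(-n[2])).round(1),"centre tool mm",((c*1000)+cx*e+cy*g).round(1),r)
E
python3 - <<'E'
from h import *
snap("w6.npz"); fitheld("w6.npz")
E
```

```text
13.775 [0.4671 0.3103 0.1366] 0.04481005934375225 [ 0.2 -0.3 -0.6]
4495 n [ 0.583 -0.006 -0.812] tilt 35.7 centre tool mm [-2.8 -0.7 -5. ] 23.940994262695312
```

Request:
servo_tool(motion=[[[-1,-4,0],-10,-1],[[-2,-8,0],-20,-1],[[-2.4,-12,0],-30,-1],[[-2.4,-15,0],-40,-1],[[-2.4,-16.9,1],-50,-1],[[-2.4,-16.9,2],-60,-1],[[-2.4,-16.9,4],-70,-1],[[-2.4,-16.9,6],-80,-1],[[-2.4,-16.9,8],-91,-1],[[-2.4,-16.9,9],-91,-1],[[-2.4,-16.9,9],-91,-1]])

```text
time_s: 15.2
eef_pos: [0.491, 0.1404, 0.0429]
orientation: [[0.028, -1.0, -0.003], [-1.0, -0.028, -0.0], [0.0, 0.003, -1.0]]
wrist_force: [1.1, 0.6, -0.0]
grip_width: 0.0445
gripper_force: 61.3
```

Request:
servo_tool(motion=[[[0,-0.2,1.2],0,-1],[[0,-0.2,1.8],0,-1],[[0,-0.2,2.1],0,-1],[[0,-0.2,2.3],0,-1],[[-0.2,-0.2,2.4],0,-1],[[-0.4,-0.2,2.5],0,-1],[[-0.6,-0.2,2.5],0,-1],[[-0.8,-0.2,2.6],0,-1],[[-0.8,-0.2,2.6],0,-1]])

```text
time_s: 16.32
eef_pos: [0.4955, 0.1472, 0.0201]
orientation: [[0.03, -1.0, 0.003], [-1.0, -0.03, -0.005], [0.005, -0.003, -1.0]]
wrist_force: [-2.1, -5.0, 12.4]
grip_width: 0.0439
gripper_force: 63.1
```

Run:
```python
from h import *
snap("w7.npz"); fitheld("w7.npz",(-.03,.006))
```

```text
16.325 [0.4955 0.1472 0.0201] 0.04394642312621397 [-2.1 -5.  12.4]
4434 n [ 0.506 -0.007 -0.862] tilt 30.4 centre tool mm [-1.6 -1.1 -5.3] 23.95073127746582
```

Request:
servo_tool(motion=[[[-0.2,0,0.05],0,-1],[[-0.4,0,0.1],0,-1],[[-0.6,0,0.2],0,-1],[[-0.7,0,0.25],0,-1],[[-0.7,0,0.25],0,-1]])

```text
time_s: 17.0
eef_pos: [0.4963, 0.1529, 0.0191]
orientation: [[0.029, -1.0, 0.005], [-1.0, -0.029, -0.008], [0.008, -0.005, -1.0]]
wrist_force: [-3.8, -9.2, 21.9]
grip_width: 0.0442
gripper_force: 66.0
```

Run:
```python
from h import *
snap("w8.npz"); fitheld("w8.npz",(-.03,.006))
```

```text
17.0 [0.4963 0.1529 0.0191] 0.044180880119147746 [-3.8 -9.2 21.9]
4430 n [ 0.372 -0.014 -0.928] tilt 21.9 centre tool mm [-1.4 -1.  -5.9] 23.99468421936035
```

Request:
servo_tool(motion=[[[0,0,-0.1],0,-1],[[0,0,-0.1],0,0.1],[[0,0,-0.1],0,0.24],[[0,0,-0.1],0,0.24],[[0,0,-0.1],0,0.24]])

```text
time_s: 17.68
eef_pos: [0.4938, 0.1558, 0.0165]
orientation: [[0.03, -1.0, -0.0], [-1.0, -0.03, 0.0], [-0.0, 0.0, -1.0]]
wrist_force: [1.0, -0.2, 0.9]
grip_width: 0.0528
gripper_force: 0.2
```

Run:
```python
from h import *
snap("w9.npz"); fitheld("w9.npz",(-.03,.008))
w=np.load("w9.npz"); crop(w['p'],160,480,180,400,2.4,"pics/w9.png")
```

```text
17.675 [0.4938 0.1558 0.0165] 0.052805735023019176 [ 1.  -0.2  0.9]
4700 n [ 0.429 -0.036 -0.903] tilt 25.5 centre tool mm [-2.4 -3.7 -9.5] 23.933950424194336
```

View pics/w9.png

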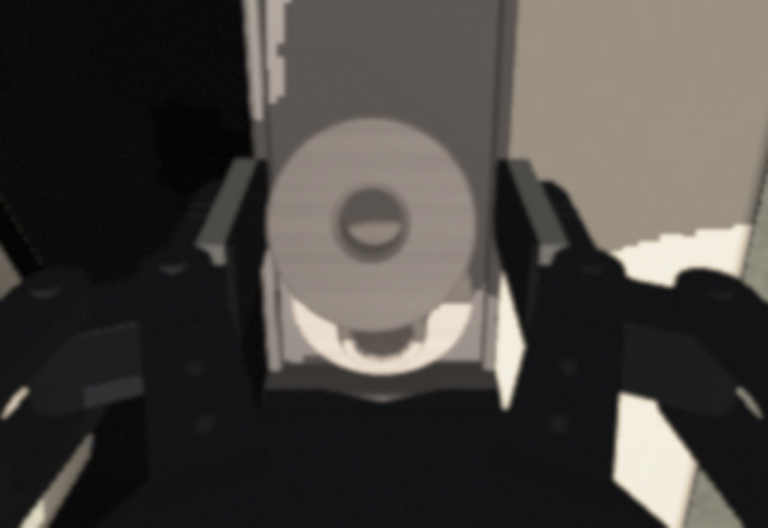

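The middle sleeve is tilted 25°, with its barrel resting on sleeve 1's flange. I'll grip it, shift it 12 mm towards the block and let it drop flat.

Request:
servo_tool(motion=[[[0,0,0],0,-1],[[0,0,0],0,-1],[[0,0,0],0,-1],[[0.1,0,-0.2],0,-1],[[0.6,0,-0.2],0,-1],[[1.2,0,-0.2],0,-1],[[1.2,0,-0.1],0,-1],[[1.2,0,0],0,-1],[[1.2,0,0],0,0.1],[[1.2,0,0],0,0.24],[[1.2,0,0],0,0.24],[[1.2,0,0],0,0.24]])

```text
time_s: 19.23
eef_pos: [0.4942, 0.1438, 0.0167]
orientation: [[0.03, -1.0, 0.0], [-1.0, -0.03, 0.0], [-0.0, -0.0, -1.0]]
wrist_force: [-0.6, 0.3, -0.9]
grip_width: 0.0529
gripper_force: 0.0
```

Run:
```python
from h import *
snap("w10.npz"); fitheld("w10.npz",(-.03,.008))
```

```text
19.225 [0.4942 0.1438 0.0167] 0.052850934191604027 [-0.6  0.3 -0.9]
4089 n [-0.003  0.001 -1.   ] tilt 0.2 centre tool mm [-13.8  -1.   -6.6] 27.2589054107666
```

Run:
```python
from h import *
P,m=held("w10.npz",(-.03,.008)); q=P[m]; q=q[abs(q[:,2]+.0066)<.0015]*1000
print(np.percentile(q[:,0],[.2,99.8]),np.percentile(q[:,1],[.2,99.8]))
k=q[:,0]>-25
for w in (0,4,8,12): 
    s=q[(abs(abs(q[:,1]+1)-w)<1)]; print(w,s[:,0].max(), s[:,0].max()-np.sqrt(24**2-w*w))
```

```text
[-39.70250863  12.98303934] [-24.39498348  22.24209296]
0 13.19116773866154 -10.80883226133846
4 13.124499768379053 -10.539819364019412
8 11.684934856360046 -10.942482141609476
12 10.385835824357107 -10.398773866469421
```

Request:
servo_tool(motion=[[[-0.5,0,0],0,0.24],[[-1.0,0,0.05],0,0.24],[[-1.0,0,0.05],0,0.1],[[-1.0,0,0.05],0,-1],[[-1.0,0,0.05],0,-1],[[-1.0,0,0.05],0,-1],[[-1.3,0,0.05],0,-1],[[-1.6,0,0.05],0,-1],[[-1.6,0,0.05],0,-1]])

```text
time_s: 20.4
eef_pos: [0.4945, 0.1566, 0.0168]
orientation: [[0.029, -1.0, 0.002], [-1.0, -0.029, -0.008], [0.008, -0.001, -1.0]]
wrist_force: [0.3, -8.0, 7.1]
grip_width: 0.0444
gripper_force: 60.4
```

Request:
servo_tool(motion=[[[0.3,0,0],0,0.1],[[0.3,0,0],0,0.24],[[0.3,0,0],0,0.24],[[0.3,0,-2],0,0.24],[[0.3,0,-6],0,0],[[0.3,0,-9],0,-0.06],[[0.3,0,-9],0,-0.06]])

```text
time_s: 21.28
eef_pos: [0.4963, 0.1575, 0.1088]
orientation: [[0.031, -1.0, 0.006], [-1.0, -0.031, 0.001], [-0.001, -0.006, -1.0]]
wrist_force: [-0.2, 0.0, 0.7]
grip_width: 0.0401
gripper_force: 0.0
```

Run:
```python
from h import *
snap("w11.npz"); P,m=tops("w11.npz"); q=P[m]
h=np.histogram(q[:,2],bins=np.arange(-.004,.036,.001)); print([(round(float(e),3),int(c)) for e,c in zip(h[1],h[0]) if c>60])
Q=q[(q[:,2]>.0205)&(q[:,2]<.027)&(q[:,1]>.12)]; x0=(Q[:,0].min()+Q[:,0].max())/2
print(Q[:,:2].min(0).round(4),"flange centre x",x0.round(4))
for w in (0,.006,.012):
    s=Q[abs(abs(Q[:,0]-x0)-w)<.001]; print((s[:,1].min()+np.sqrt(.024**2-w*w)).round(4))
s=q[(q[:,2]>.0165)&(q[:,2]<.0215)&(q[:,1]>.205)]; print("wall top",np.percentile(s[:,1],[2,50,98]).round(4))
```

```text
21.275 [0.4963 0.1575 0.1088] 0.040090037460445954 [-0.2  0.   0.7]
[(-0.004, 99), (-0.003, 1103), (-0.002, 1704), (-0.001, 484), (0.003, 91), (0.004, 1309), (0.005, 2613), (0.006, 819), (0.007, 82), (0.008, 145), (0.009, 487), (0.01, 734), (0.011, 612), (0.012, 155), (0.013, 64), (0.014, 64), (0.015, 82), (0.016, 112), (0.017, 209), (0.018, 339), (0.019, 305), (0.02, 134), (0.021, 170), (0.022, 708), (0.023, 1367), (0.024, 825), (0.025, 730), (0.026, 314)]
[0.4715 0.1319] flange centre x 0.4954
0.1559
0.1559
0.1555
wall top [0.2148 0.2176 0.2211]
```

Request:
servo_tool(motion=[[[-4,0,-1],10.5,-0.06],[[-8,0,-1],21,-0.06],[[-12,-0.5,-1],31.5,-0.06],[[-16,-1,-1],42,-0.06],[[-20,-1.8,-1],52,-0.06],[[-20.8,-1.8,-1],62,-0.06],[[-20.8,-1.8,-0.5],72,-0.06],[[-20.8,-1.8,0],82,-0.06],[[-20.8,-1.8,0.5],91,-0.06],[[-20.8,-1.8,0.7],91,-0.06],[[-20.8,-1.8,0.7],91,-0.06]])

```text
time_s: 22.7
eef_pos: [0.5047, 0.3647, 0.0979]
orientation: [[-1.0, -0.015, -0.002], [-0.015, 1.0, -0.001], [0.002, -0.001, -1.0]]
wrist_force: [-0.1, 0.2, -0.4]
grip_width: 0.0401
gripper_force: 0.0
```

Request:
servo_tool(motion=[[[-0.2,0.1,2],0,-0.06],[[-0.2,0.1,3.3],0,-0.06],[[-0.2,0.1,4],0,-0.06],[[-0.2,0.1,4.05],0,-0.06],[[-0.2,0.1,4.05],0,-0.06],[[-0.2,0.1,4.05],0,-1],[[-0.2,0.1,4.05],0,-1],[[-0.2,0.1,4.05],0,-1],[[-0.2,0.1,4.05],0,-1]])

```text
time_s: 23.82
eef_pos: [0.5079, 0.3658, 0.0596]
orientation: [[-1.0, -0.012, 0.001], [-0.012, 1.0, -0.001], [-0.001, -0.001, -1.0]]
wrist_force: [-0.8, -3.1, 6.3]
grip_width: 0.018
gripper_force: 58.5
```

Request:
servo_tool(motion=[[[0.6,0,-0.8],0,-1],[[1.2,0,-1.7],0,-1],[[2,0,-2.9],0,-1],[[4,0,-6],0,-1],[[4,0,-8],0,-1],[[4,0,-8],0,-1]])

```text
time_s: 24.58
eef_pos: [0.4682, 0.367, 0.1413]
orientation: [[-1.0, -0.014, 0.004], [-0.014, 1.0, 0.003], [-0.004, 0.003, -1.0]]
wrist_force: [0.2, -0.2, -1.0]
grip_width: 0.0179
gripper_force: 58.1
```

Run:
```python
from h import *
snap("w12.npz"); fitheld("w12.npz")
```

```text
24.575 [0.4682 0.367  0.1413] 0.017892835349191356 [ 0.2 -0.2 -1. ]
1531 n [ 0.583 -0.005 -0.813] tilt 35.6 centre tool mm [-6.8 -0.6  9.2] 23.950439453125
```

Request:
servo_tool(motion=[[[-1,-4,0],10,-1],[[-2,-8,0],20,-1],[[-2.4,-12,0],30,-1],[[-2.4,-16,0],40,-1],[[-2.4,-20,0],50,-1],[[-2.4,-24,1],60,-1],[[-2.4,-25,2],70,-1],[[-2.4,-25,4],80,-1],[[-2.4,-25,7],89,-1],[[-2.4,-25,9.1],89,-1],[[-2.4,-25,9.1],89,-1]])

```text
time_s: 26.0
eef_pos: [0.4915, 0.1157, 0.0449]
orientation: [[-0.03, 1.0, -0.007], [1.0, 0.03, -0.0], [-0.0, -0.007, -1.0]]
wrist_force: [0.2, -0.4, 0.4]
grip_width: 0.0179
gripper_force: 58.1
```

Run:
```python
from h import *
o=monitor.get_obs(); print(o['orientation'].round(3).tolist()); snap("w13.npz"); fitheld("w13.npz")
P,m=tops("w13.npz"); q=P[m]
Q=q[(q[:,2]>.0205)&(q[:,2]<.027)&(q[:,1]>.125)&(q[:,1]<.16)]; print("mid flange edge y",np.percentile(Q[:,1],[.3,1,2]).round(4),len(Q))
s=q[(q[:,2]>.003)&(q[:,1]<.13)&(q[:,1]>.06)&(abs(q[:,0]-.4955)<.015)]; 
for y in np.arange(.08,.12,.004): 
    k=abs(s[:,1]-y)<.002; print(round(y,3),k.sum(),np.percentile(s[k,2],[5,95]).round(4) if k.any() else '')
```

```text
[[-0.03, 1.0, -0.007], [1.0, 0.03, -0.0], [-0.0, -0.007, -1.0]]
26.0 [0.4915 0.1157 0.0449] 0.01786864102939063 [ 0.2 -0.4  0.4]
1824 n [ 0.08  -0.008 -0.997] tilt 4.6 centre tool mm [22.   3.3 20.9] 28.618873596191406
mid flange edge y [0.1251 0.1253 0.1256] 2650
0.08 0 
0.084 0 
0.088 16 [0.0472 0.0495]
0.092 269 [0.0448 0.0492]
0.096 481 [0.016  0.0468]
0.1 374 [0.0062 0.0442]
0.104 64 [0.0417 0.0504]
0.108 169 [0.0469 0.0519]
0.112 154 [0.0304 0.0502]
0.116 143 [0.0061 0.0473]
```

Request:
servo_tool(motion=[[[0,0.4,0],0,-1],[[0,0.4,0.5],0,-1],[[0,0.4,0.9],0,-1],[[0,0.4,1.0],0,-1],[[0.3,0.4,1.0],0,-1],[[0.6,0.4,1.0],0,-1],[[0.7,0.4,1.0],0,-1],[[0.7,0.4,1.0],0,-1]])

```text
time_s: 27.05
eef_pos: [0.4985, 0.1232, 0.0377]
orientation: [[-0.031, 1.0, 0.0], [1.0, 0.031, -0.0], [-0.0, 0.0, -1.0]]
wrist_force: [0.0, -0.1, -0.7]
grip_width: 0.0179
gripper_force: 58.1
```

Run:
```python
from h import *
snap("w14.npz"); w=np.load("w14.npz"); p2,_=grab_frame("scene")
a=cv2.resize(w['p'][180:400,180:460],None,fx=1.5,fy=1.5); b=cv2.resize(p2[140:240,340:430],None,fx=4,fy=4)
im=np.zeros((400,800,3),np.uint8); im[:330,:420]=a; im[:,430:790]=b
cv2.imwrite("pics/w14.png",im[...,::-1])
```

```text
27.05 [0.4985 0.1232 0.0377] 0.017906494645071852 [ 0.  -0.1 -0.7]
```

View pics/w14.png

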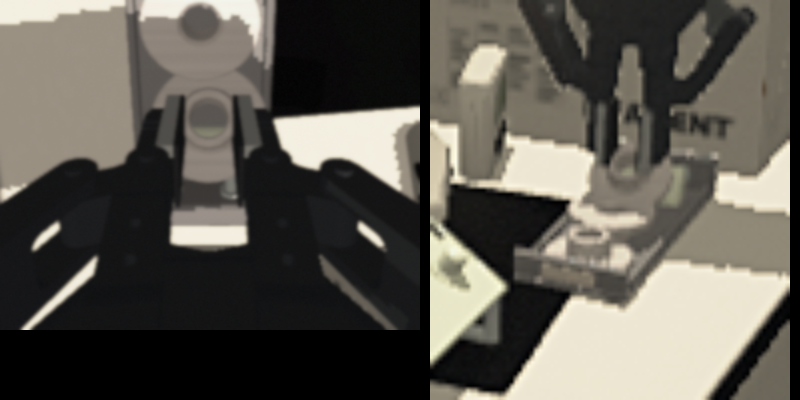

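The scene half shows sleeve 3's lower edge going under the middle flange, with its high side over the block and no contact force. I'll re-centre in x, lower it and press.

Request:
servo_tool(motion=[[[0,-0.25,0.1],0,-1],[[0,-0.25,0.3],0,-1],[[0,-0.25,0.5],0,-1],[[0.1,-0.25,0.7],0,-1],[[0.1,-0.25,0.9],0,-1],[[0.2,-0.25,1.1],0,-1],[[0.2,-0.25,1.1],0,-1]])

```text
time_s: 28.02
eef_pos: [0.4983, 0.1225, 0.03]
orientation: [[-0.029, 1.0, 0.004], [1.0, 0.029, -0.006], [-0.007, 0.004, -1.0]]
wrist_force: [-4.0, -8.4, 19.7]
grip_width: 0.018
gripper_force: 62.1
```

Run:
```python
from h import *
snap("w15.npz")
P,m=held("w15.npz",(-.03,.035)); q=P[m]*1000
q=q[(abs(q[:,1])<24)]
# flange-3 top points: behind barrel (tool x<-10)
Q=q[(q[:,0]<-8)&(q[:,0]>-32)&(q[:,2]<16)]; print(len(Q)); A=np.c_[Q[:,0],np.ones(len(Q))]; c=np.linalg.lstsq(A,Q[:,2],rcond=None)[0]
r=abs(A@c-Q[:,2])<2; c=np.linalg.lstsq(A[r],Q[r,2],rcond=None)[0]; print("tilt",np.degrees(np.arctan(c[0])),c,r.sum(), "x range",Q[r,0].min(),Q[r,0].max())
```

```text
28.025 [0.4983 0.1225 0.03  ] 0.017966410207977672 [-4.  -8.4 19.7]
902
tilt -13.112106263080522 [-0.23293004 -3.07848963] 463 x range -31.9820323668885 -8.002168706452123
```

Request:
servo_tool(motion=[[[0,0,-0.15],0,-1],[[0,0,-0.15],0,-0.6],[[0,0,-0.15],0,-0.3],[[0,0,-0.15],0,-0.1],[[0,0,-2],0,-0.1],[[0,0,-5],0,-0.1],[[0,0,-5],0,-0.1]])

```text
time_s: 28.95
eef_pos: [0.4979, 0.1254, 0.0784]
orientation: [[-0.03, 1.0, 0.004], [1.0, 0.03, 0.001], [0.001, 0.004, -1.0]]
wrist_force: [0.1, 0.5, 0.2]
grip_width: 0.0382
gripper_force: 0.0
```

Run:
```python
from h import *
p,d=snap("w16.npz"); crop(p,200,440,120,320,2.5,"pics/w16.png")
P,m=tops("w16.npz"); q=P[m]; s=q[abs(q[:,0]-.4965)<.004]
for y in np.arange(.07,.222,.004):
    k=abs(s[:,1]-y)<.002; print(round(y*1000), k.sum(), (np.percentile(s[k,2],[5,50,95])*1000).round(1) if k.any() else '', end=' | ')
```

```text
28.95 [0.4979 0.1254 0.0784] 0.03822174480145887 [0.1 0.5 0.2]
70 60 [ 4.8 24.7 25.9] | 74 32 [4.4 5.3 6.2] | 78 0  | 82 0  | 86 8 [24.5 25.1 25.4] | 90 48 [23.7 24.9 26.1] | 94 29 [22.7 24.2 26.1] | 98 53 [25.7 26.8 27.7] | 102 60 [23.5 25.3 26.7] | 106 76 [ 4.8 23.4 25.2] | 110 53 [ 4.4  5.4 26.7] | 114 108 [ 4.6 28.1 34.1] | 118 43 [ 4.4  5.6 32.6] | 122 5 [5.  6.  6.4] | 126 4 [26.1 26.8 28. ] | 130 67 [16.8 26.8 28.3] | 134 53 [22.4 23.5 25.8] | 138 57 [22.3 23.2 24.3] | 142 59 [22.2 23.3 24.2] | 146 54 [21.9 23.2 24.4] | 150 110 [ 4.6 10.7 22.5] | 154 50 [4.3 5.1 6.3] | 158 42 [4.3 5.2 6.6] | 162 14 [20.8 22.  23.6] | 166 64 [22.5 23.3 24.2] | 170 56 [22.5 23.4 24.4] | 174 71 [22.6 23.5 24.2] | 178 83 [11.8 23.  24. ] | 182 55 [12.4 22.9 24.2] | 186 77 [ 4.3  6.3 23.9] | 190 64 [4.1 5.1 6.8] | 194 59 [ 4.   5.4 22. ] | 198 68 [ 4.5 22.7 24.4] | 202 76 [11.5 19.  24. ] | 206 67 [10.3 11.3 12.4] | 210 62 [10.2 11.3 12.6] | 214 71 [ 7.6 11.2 17.8] | 218 83 [17.7 19.1 20.6] |
```

View pics/w16.png

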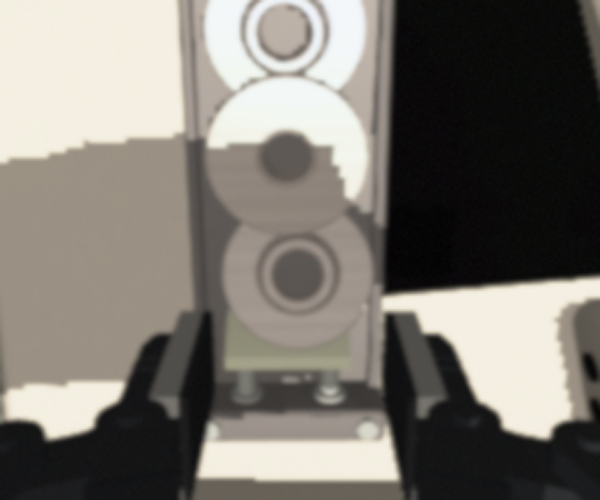

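Sleeve 3 leans as planned: its low edge is under the middle flange and its high rim is on the block's slope at crop (298,340). It's about 3 mm off centre in +x. I'll press it down with shut fingers.

Request:
servo_tool(motion=[[[-1.5,-0.2,0],0,-1],[[-1.5,-0.2,1],0,-1],[[-1.5,-0.2,2],0,-1],[[-1.5,-0.2,3],0,-1],[[-1.5,-0.2,3.6],0,-1],[[-1.5,-0.2,4.0],0,-1],[[-1.4,-0.2,4.3],0,-1],[[-1.3,-0.2,4.6],0,-1],[[-1.3,-0.2,4.9],0,-1]])

```text
time_s: 30.12
eef_pos: [0.4954, 0.1102, 0.0292]
orientation: [[-0.03, 1.0, 0.002], [1.0, 0.03, -0.005], [-0.005, 0.002, -1.0]]
wrist_force: [-3.1, -6.3, 9.4]
grip_width: 0.0001
gripper_force: 4.6
```

Request:
servo_tool(motion=[[[0.1,0,0.2],0,-1],[[0.2,0,0.4],0,-1],[[0.3,0,0.6],0,-1],[[0.3,0,0.7],0,-1],[[0.3,0,0.7],0,-1]])

```text
time_s: 30.75
eef_pos: [0.4953, 0.1137, 0.0246]
orientation: [[-0.03, 1.0, 0.002], [1.0, 0.03, -0.004], [-0.004, 0.002, -1.0]]
wrist_force: [-9.2, -6.6, 31.5]
grip_width: -0.0003
gripper_force: 15.6
```

Request:
servo_tool(motion=[[[0.3,0,0.2],0,-1],[[0.3,0,-2],0,-1],[[0.8,0,-5.5],0,-0.1],[[0.8,0,-5.5],0,-0.1],[[0.8,0,-5.5],0,-0.1]])

```text
time_s: 31.38
eef_pos: [0.4934, 0.1231, 0.0751]
orientation: [[-0.031, 1.0, -0.001], [1.0, 0.031, 0.0], [0.0, -0.001, -1.0]]
wrist_force: [-0.6, -0.3, -0.2]
grip_width: 0.0386
gripper_force: 0.0
```

```bash
cat > meas.py <<'E'
import sys
from h import *
f=sys.argv[1]; p,d=snap(f); crop(p,200,440,120,320,2.5,"pics/"+f[:-3]+"png")
P,m=tops(f); q=P[m]; a=np.radians(1.7); T=np.array([.4955-.0000,.1400])
v=(q[:,:2]-T)@np.array([[np.cos(a),-np.sin(a)],[np.sin(a),np.cos(a)]])*1000  # tray frame (x,y)
z=q[:,2]*1000+1.5
# flange layers: down sleeves z 13, up 25
def circ(k,nm):
    V=v[k]
    if len(V)<60: print(nm,len(V)); return
    A=np.c_[V,z[k]]; c,r=cv2.minEnclosingCircle(V.astype(np.float32)); B=np.c_[V,np.ones(len(V))]; g=np.linalg.lstsq(B,z[k],rcond=None)[0]
    print(nm,len(V),"c",np.round(c,1),"r",round(r,1),"z",np.median(z[k]).round(1),"slope deg",np.degrees(g[:2]).round(1))
x,y=v.T; inr=abs(x)<26
circ(inr&(abs(z-13)<2)&(y<-8)&(y>-46)&(np.hypot(x,y+20)<25.5),"3 flange")
circ(inr&(abs(z-25)<2)&(np.hypot(x,y+20)<13.5)&(y<-9.5),"3 barrel top")
circ(inr&(abs(z-25)<2)&(np.hypot(x,y-15.5)<27)&(y>-14)&(y<30),"mid flange")
circ(inr&(abs(z-25)<2)&(np.hypot(x,y-51)<12.5)&(y>41),"1 barrel top")
E
python3 meas.py w17.npz
```

```text
31.375 [0.4934 0.1231 0.0751] 0.03857761145174078 [-0.6 -0.3 -0.2]
3 flange 1227 c [  2.1 -22.1] r 24.7 z 12.8 slope deg [ 0.2 -0. ]
3 barrel top 303 c [  2.4 -19.1] r 11.1 z 24.6 slope deg [0.2 0.7]
mid flange 2565 c [-0.6 13.8] r 25.2 z 24.9 slope deg [-0.1  0.1]
1 barrel top 476 c [-0.9 51.6] r 11.2 z 24.7 slope deg [-0.   0.3]
```

View pics/w17.png

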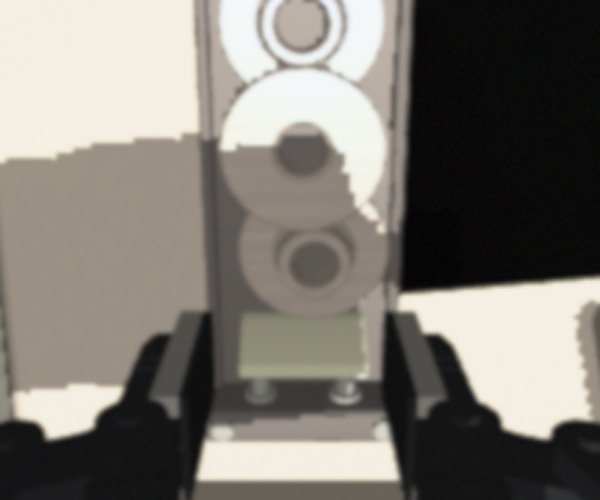

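All three sleeves are flat at tray y ≈ 51.6, 15.5 and −19.1 mm and within 3 mm of the middle line. The block is pushed back and the gripper is clear.

```bash
python3 -c "
from rig import arm
print(arm.finish_job())"
```

```text
the job is handed in; nothing more can be done
None
```

I packed the three sleeves flat and tight in the tray, flange down, up, down from the end wall to the block, and handed the job in at about 31 s; the hand-in gave no verdict, and I didn't measure the block's push-back or recheck the bystanders.

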